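Put the three carved figures back on their own plinths

TASK

The three carved figures have been mixed up on the white display plinths: move each to the plinth whose top has the same shape as its own base (owl on the round one, jellyfish on the square one, fish on the oblong one), using the spare felt pad to set one aside on the way. Each must end upright in the middle of its plinth, the square and oblong bases lined up with the sides of theirs, either way round. Set the figures down gently without dropping or toppling any, and leave the tape, mug and phone where they are.

Things in the scene. Friction and masses are not known exactly. Their poses are not given: they have to be found in the camera images.
- owl_centre (a point): Owl figure on a ROUND base. A single carved piece of brown wood, 80 mm tall. Point: on its vertical axis, half-way up (40 mm above its underside); z up. Base: disc 66 mm across, 10 mm thick. Body: upright rounded column about 46 mm across at the point's height (44 to 46 mm from 18 to 50 mm above the underside). Face towards its -x. Weight about 0.15 kg. Starts on the square plinth.
- jelly_centre (a point): Jellyfish figure (a smooth round dome over short tentacles) on a SQUARE base. A single carved piece of brown wood, 80 mm tall. Point: on its vertical axis, half-way up (40 mm above its underside); z up. Base: 66 x 66 mm, 10 mm thick, sides along its x and y. Dome: 50 mm across with upright sides from 28 to 56 mm above the underside, rounded above. Weight about 0.17 kg. Starts on the oblong plinth.
- fish_centre (a point): Fish figure on an OBLONG base. A single carved piece of brown wood, 80 mm tall. Point: on its vertical axis, half-way up (40 mm above its underside); z up. Base: 84 mm (its x) x 44 mm (its y), 10 mm thick. The fish lies along x above the base, 90 mm long (head to -x, tail to +x), body round, 36 mm thick across y, its middle line 42 mm above the underside, slim back fin (5 mm) up to 78 mm. Weight about 0.15 kg. Starts on the round plinth.
- round_top (a point): Round white display plinth, a disc 110 mm across and 40 mm high, fixed to the table. Point: centre of its top face; z up.
- square_top (a point): Square white display plinth, 100 x 100 mm and 40 mm high, fixed to the table. Point: centre of its top face; its sides run along x and y; z up.
- oblong_top (a point): Oblong white display plinth, 130 mm (its x) x 84 mm (its y) and 40 mm high, fixed to the table. Point: centre of its top face; z up.
- pad_top (a point): Spare grey felt pad, 100 x 100 mm and 4 mm thick, fixed to the table, empty at the start: the free spot for setting one figure aside. Point: centre of its top face; its sides run along x and y.
- tape: Bystander: roll of paper tape lying flat, 90 mm across, 24 mm high, loose. Origin: centre of its underside.
- mug: Bystander: white mug, 76 mm across, 85 mm high, handle to its +y, loose. Origin: centre of its underside.
- phone: Bystander: black phone lying flat, 150 mm (its x) x 73 mm, 9 mm thick, loose. Origin: centre of its underside.
Things that resemble listed ones, but are neither listed nor needed, are in the scene too. Leave any green look-alike of the part that bears jelly_centre alone.

How it is judged:
By the outcome, as a careful person would: the job done as asked, in the order asked, and still so for the second after the job is handed in, with the robot touching nothing.
It also fails if it takes over 122 s, if anything falls off the work surface, if the arm or the gripper's body presses on something with over 40 N, if the wrist force passes 120 N, or if a joint passes its speed limit or range.

ROBOT

A 6-joint arm with a two-finger parallel gripper is mounted at the origin on the work surface. World frame = base frame: x ahead of the robot, y to its left, z up, the work surface at z = 0. Lengths are in m, angles in rad, forces in N, time in s.
With the tool pointing down it reaches from about 0.25 to 0.775 m from the base axis. Payload 4 kg.
Tool frame: the origin (TCP) lies at the very end of the fingers, on their centre line; the grasp point (between the pads) lies 19 mm behind it; x points along the fingers, y is the direction in which the jaws open and shut, and the axes are right-handed (so a half turn about x gives the same grasp; the last joint's range is limited). The gripper opens to 94 mm and grips with 3 to 60 N. Pads are 16 mm wide; open, the fingers measure 119 mm over their backs; the gripper's body (75 mm by 177 mm) begins 78 mm behind the grasp point.
Start: joints at [-1.257, 0.087, 1.371, -0, 1.684, -0.103], TCP at [0.223, -0.503, 0.206] pointing down, gripper open.
Joint ranges: [-3.1, 3.1], [-0.76, 2.03], [0.27, 2.55], [-1.08, 4.22], [0.17, 2.65], [-2.57, 2.57]. Speed limits (rad/s): [2.79, 2.79, 3.14, 3.14, 3.14, 3.14].

INTERFACE

Orientations are given as [roll, pitch, yaw] about the fixed x, y, z axes, in that order (R = Rz(yaw) Ry(pitch) Rx(roll)).
In Python, from bench import robot gives the robot as it stands.
- The arm moves only by the tool carry_out, never from a script. Its argument "targets" is a list of rows, each a list of 5 numbers: the closure, from 0 (fully open) to 1 (shut), then the shift along the tool's x, y, z in cm, then the turn about the tool's x in degrees. In form: [[fingers, tx, ty, tz, turn], ...]. A call has 1 to 20 rows; each row shifts and turns the commanded pose from where the row before left it, along the tool's axes as they then stand; what a row does not reach is not made up. A row lasts 1/10 s, in which the tool goes at most 50 mm and 8.59 degrees, less where a joint would pass 70% of its speed; a pose out of reach is approached as far as the arm can. A call is refused whole if a number of a shift passes 5 or a number of a turn 8.59, either way. A call with a gripper value outside its range is refused whole. The fingers move at their own pace and stop on an object; the grip force is fixed at half the most. Time passes only in rows, so rows that do not move let the fingers close. It gives the time, the measured TCP pose, the force and the opening at its end, in the units of the state.
- robot.get_obs(): the state, without advancing time (a new reading comes with each control period).
- robot.snapshot(name): name is "scene" or "top"; returns a dict with "image" (384x512x3 uint8, red, green, blue), "camera_matrix" (3x3 intrinsics, pixels), "pose" (4x4, takes a point from camera to world coordinates). Camera axes: x right, y up, looking along -z (the intrinsics and any distortion apply to the point x, -y, -z); pixel columns grow to the right and rows downward; lengths in m; the calibration is good to about 2 mm. A picture is of the moment at which its call begins. There is no depth.
- robot.close_job(): hands the job in, once; it reports no verdict.
The state is a dict: "time": time; "joint_positions": joint angles; "qvel": joint speeds; "joint_torque": joint torques, N m; "tool_pos": TCP position; "ee_rot": TCP orientation; "wrist_force": force on the tool from outside, world axes, zero at the start; "wrist_torque": the same for the moment, N m; "width": finger opening in m.
Only numpy, scipy, OpenCV 4.12 (cv2) and the standard library are available. Lean on these libraries where they do the work, as an engineer would, in place of code of your own. Each camera call takes 0.05 s, during which the arm holds its last target. There are 200 camera calls.

## Working session

There is one attempt and no reset: what is moved stays moved. The work goes in short steps, Python scripts to look and compute and a tool call to move; the robot and the scene stay as the last step left them, time stands still between calls to the robot, and variables do not carry over. Pictures are saved under pics/ and viewed, about 12 in all and at most 16, crops included, and the job is handed in when it is done.

Besides the shell and the picture viewer there is one more tool, called after "Call:" as a command line: name --pt "numbers of a row" for each row, then --argument value for the rest. carry_out: Moves the arm, as the interface text tells. Its arguments: {"type":"object","properties":{"targets":{"type":"array","items":{"type":"array","items":{"type":"number"}}}},"required":["targets"]}

```bash
mkdir -p pics; ls
cat > h.py <<'E'
import numpy as np, cv2
from bench import robot
def snap(n,f=None):
    s=robot.snapshot(n)
    if f: cv2.imwrite('pics/'+f+'.png',cv2.resize(s['image'][:,:,::-1],(800,600),interpolation=cv2.INTER_CUBIC))
    return s
def ray(s,uv,z):
    K=s['camera_matrix'];T=s['pose'];uv=np.atleast_2d(uv).astype(float)
    p=np.c_[uv,np.ones(len(uv))]@np.linalg.inv(K).T
    d=(p*[1,-1,-1])@T[:3,:3].T;o=T[:3,3]
    return o+d*((z-o[2])/d[:,2])[:,None]
def proj(s,P):
    T=s['pose'];q=(np.atleast_2d(P)-T[:3,3])@T[:3,:3]*[1,-1,-1]
    q=q@s['camera_matrix'].T
    return q[:,:2]/q[:,2:]
E
python3 - <<'E'
from h import *
import pickle
d={n:snap(n,n+'0') for n in('top','scene')}
pickle.dump(d,open('s0.pkl','wb'))
for n in d: print(n,d[n]['camera_matrix'].round(1).tolist(),d[n]['pose'].round(3).tolist())
o=robot.get_obs()
print(o)
E
```

```text
pics
top [[408.4, 0.0, 259.4], [0.0, 408.4, 195.6], [0.0, 0.0, 1.0]] [[0.004, 0.986, -0.169, 0.369], [-1.0, 0.005, 0.01, -0.005], [0.01, 0.169, 0.986, 1.01], [0.0, 0.0, 0.0, 1.0]]
scene [[371.9, 0.0, 257.7], [0.0, 371.9, 197.4], [0.0, 0.0, 1.0]] [[-0.127, -0.76, 0.638, 1.178], [0.992, -0.108, 0.069, 0.085], [0.017, 0.641, 0.767, 0.84], [0.0, 0.0, 0.0, 1.0]]
{'time': 0.1, 'joint_positions': array([-1.25708241e+00,  8.78834966e-02,  1.37206420e+00,  2.34373709e-05,
        1.68357755e+00, -1.03068050e-01]), 'qvel': array([-0.0006553 , -0.00022499, -0.0022692 ,  0.0004893 , -0.00065065,
        0.00068756]), 'joint_torque': array([ 1.46019051e-03, -3.41250122e+01, -3.03304410e+01,  7.19630672e-02,
        3.03889182e-02, -9.63542266e-05]), 'tool_pos': array([ 0.22252356, -0.502457  ,  0.20443964]), 'ee_rot': array([-1.68591677,  1.56886359,  1.87246047]), 'wrist_force': array([-0.53836334, -0.04301623, -0.23054153]), 'wrist_torque': array([0.01439871, 0.02568652, 0.00217706]), 'width': 0.09407861146481122}
```

View pics/top0.png

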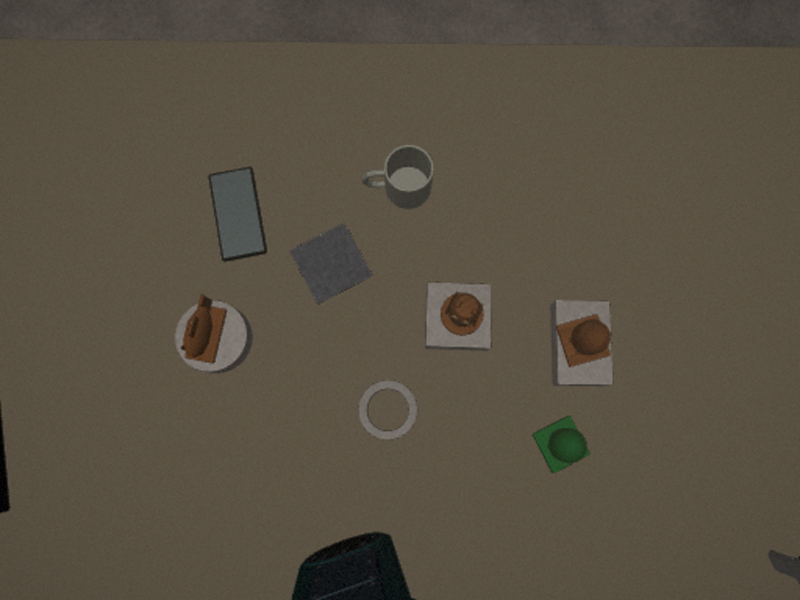

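View pics/scene0.png

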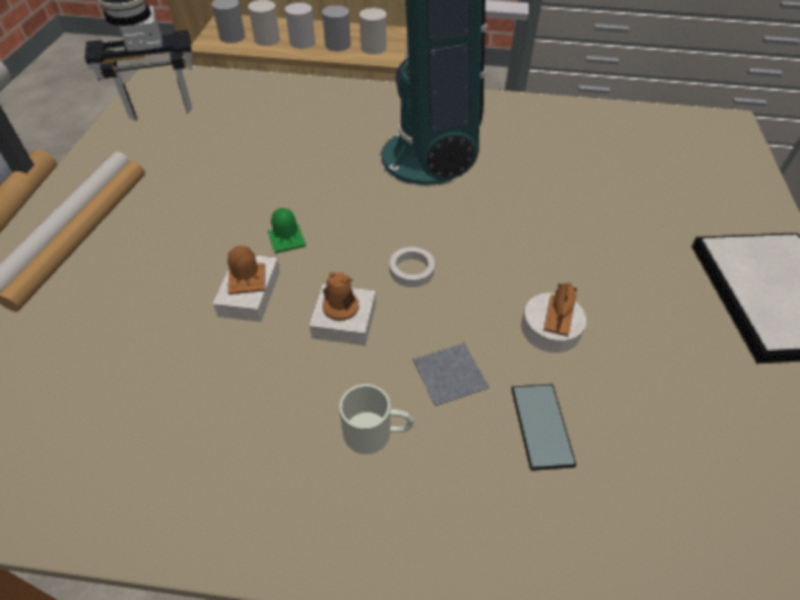

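Run:
```python
from h import *
import pickle
d=pickle.load(open('s0.pkl','rb'))
def crop(n,c,w=34,k=8):
    im=d[n]['image'][:,:,::-1];c=(int(c[0]*.64),int(c[1]*.64))
    p=im[c[1]-w:c[1]+w,c[0]-w:c[0]+w].astype(float)*1.8
    p=cv2.resize(np.clip(p,0,255).astype('uint8'),None,fx=400/(2*w),fy=300/(2*w)*4/3*.75,interpolation=cv2.INTER_CUBIC)
    return p
A=[[crop('top',(585,340)),crop('top',(462,315))],[crop('top',(208,333)),crop('scene',(555,318))]]
cv2.imwrite('pics/crop0.png',np.vstack([np.hstack(r) for r in A]))
s=d['top'];im=cv2.cvtColor(s['image'],cv2.COLOR_RGB2HSV)
b=s['image'].astype(int)
# print some sample HSV
for nm,(u,v) in dict(white=(480,340),jbase=(570,352),jdome=(592,338),obase=(447,318),table=(300,450),pad=(330,265),green=(545,440),fishb=(210,355),tape=(388,386)).items():
    print(nm,im[int(v*.64),int(u*.64)],b[int(v*.64),int(u*.64)])
```

```text
white [ 11  29 125] [125 116 111]
jbase [ 13 151 101] [101  66  41]
jdome [ 12 133  86] [86 59 41]
obase [ 12 141  96] [96 64 43]
table [20 64 92] [92 84 69]
pad [ 0  4 68] [68 67 67]
green [ 62 126  83] [42 83 45]
fishb [ 13 151  93] [93 61 38]
tape [ 20  26 118] [118 114 106]
```

View pics/crop0.png

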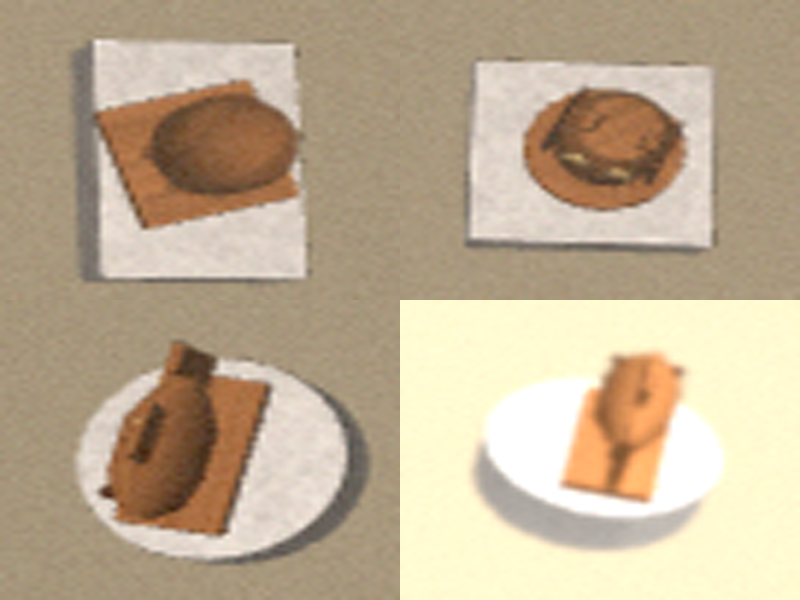

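```bash
cat > meas.py <<'E'
from h import *
def subpix(s,pts,chan=None,win=3):
    g=cv2.cvtColor(s['image'],cv2.COLOR_RGB2HSV)[:,:,1] if chan=='S' else cv2.cvtColor(s['image'],cv2.COLOR_RGB2GRAY)
    p=np.float32(pts).reshape(-1,1,2)
    return cv2.cornerSubPix(cv2.GaussianBlur(g,(3,3),0),p.copy(),(win,win),(-1,-1),(3,30,.01)).reshape(-1,2)
def rigid(P,M):
    P=P[:,:2];M=np.array(M,float);mp,mm=P.mean(0),M.mean(0)
    a=P-mp;b=M-mm;th=np.arctan2((b[:,0]*a[:,1]-b[:,1]*a[:,0]).sum(),(a*b).sum())
    R=np.array([[np.cos(th),-np.sin(th)],[np.sin(th),np.cos(th)]])
    t=mp-R@mm
    return t,np.degrees(th),np.linalg.norm(P-(M@R.T+t),axis=1)
E
python3 - <<'E'
from meas import *
import pickle
from scipy.optimize import least_squares
d=pickle.load(open('s0.pkl','rb'));s=d['top']
def c2n(tile,pts):
    c={'j':(374,217),'o':(295,201),'f':(133,213)}[tile]
    off={'j':(0,0),'o':(400,0),'f':(0,300)}[tile]
    return [(c[0]-34+(u-off[0])/5.882-.4,c[1]-34+(v-off[1])/4.412-.4) for u,v in pts]
# image: up=+x, left=+y. order: TL(+x,+y),TR(+x,-y),BR(-x,-y),BL(-x,+y)
def rect(nm,px,z,hx,hy,chan=None,idx=(0,1,2,3)):
    q=subpix(s,px,chan);P=ray(s,q,z)
    M=np.array([(hx,hy),(hx,-hy),(-hx,-hy),(-hx,hy)])[list(idx)]
    t,th,r=rigid(P,M);print(nm,(t*1e3).round(1),'yaw',round(th,1),'res mm',(r*1e3).round(1),'sub shift',np.abs(q-np.array(px)).max().round(1))
rect('square',c2n('o',[(473,61),(714,68),(712,245),(470,241)]),.04,.05,.05)
rect('oblong(x along image up)',c2n('j',[(93,40),(297,43),(307,277),(100,277)]),.04,.065,.042)
rect('pad',np.array([(290,250),(345,225),(371,273),(318,303)])*.64,.004,.05,.05)
rect('jelly base',c2n('j',[(100,115),(250,83),(297,190),(147,228)]),.05,.033,.033,'S')
rect('jelly base no right',c2n('j',[(100,115),(250,83),(147,228)]),.05,.033,.033,'S',(0,1,3))
rect('fish base',c2n('f',[(270,382),(222,535),(118,520)]),.05,.042,.022,'S',(1,2,3))
hsv=cv2.cvtColor(s['image'],cv2.COLOR_RGB2HSV)
def circ(nm,mask,z,R,c0):
    c=max(cv2.findContours(cv2.resize(mask,None,fx=4,fy=4,interpolation=cv2.INTER_CUBIC).round().astype('uint8'),0,1)[0],key=cv2.contourArea).reshape(-1,2)/4-.375
    P=ray(s,c,z)[:,:2]
    r=least_squares(lambda p:np.hypot(*(P-p[:2]).T)-p[2],[*P.mean(0),R],loss='soft_l1',f_scale=.001)
    e=r.fun;print(nm,(r.x*1e3).round(1),'resid',np.percentile(abs(e)*1e3,[50,90]).round(1))
def roi(m,u0,u1,v0,v1):
    o=np.zeros_like(m,np.float32);o[v0:v1,u0:u1]=m[v0:v1,u0:u1];return cv2.GaussianBlur(o,(3,3),0.5)
sat=(hsv[:,:,1]>105)
circ('owl base',roi(sat,265,325,175,230),.05,.033,None)
w=(hsv[:,:,2]>104)&(hsv[:,:,1]<60)|sat
circ('round',roi(w,105,165,190,245),.04,.055,None)
E
```

```text
square [522.  -94.9] yaw -1.5 res mm [3.3 2.6 2.5 3.1] sub shift 1.2
oblong(x along image up) [ 481.  -286.6] yaw -0.6 res mm [1.4 1.7 2.1 1.7] sub shift 0.9
pad [610.9 106.6] yaw 29.2 res mm [0.1 1.  1.5 1.2] sub shift 1.6
jelly base [ 482.2 -283.2] yaw 16.2 res mm [0.9 0.5 1.  0.9] sub shift 1.2
jelly base no right [ 482.1 -283.5] yaw 16.3 res mm [0.6 0.5 1. ] sub shift 1.1
fish base [490.5 288.2] yaw -9.6 res mm [1.4 0.6 1.1] sub shift 0.5
owl base [521.9 -99.1  31.6] resid [0.4 0.9]
round [488.2 283.6  53.8] resid [0.6 3.5]
```

```bash
cat > pl.py <<'E'
from meas import *
def regs(s): 
    out={}
    for n,c in dict(square=(.522,-.097),oblong=(.481,-.286),round=(.488,.2845)).items():
        u,v=proj(s,[[*c,.04]])[0];out[n]=(int(u),int(v))
    return out
def plinth(s,n,thr,w=38,satthr=105):
    u,v=regs(s)[n]
    im=s['image'][v-w:v+w,u-w:u+w];h=cv2.cvtColor(cv2.resize(im,None,fx=4,fy=4,interpolation=cv2.INTER_LINEAR),cv2.COLOR_RGB2HSV)
    m=((h[:,:,2]>thr)&(h[:,:,1]<50)).astype('uint8')
    m=cv2.morphologyEx(m,cv2.MORPH_OPEN,np.ones((5,5)))
    c=max(cv2.findContours(m,0,1)[0],key=cv2.contourArea).reshape(-1,2)
    P=ray(s,(c+.5)/4-.5+[u-w,v-w],.04)[:,:2]
    return P
E
python3 - <<'E'
from pl import *
import pickle
d=pickle.load(open('s0.pkl','rb'))
for cam,ths in (('top',(100,108,114)),('scene',(175,190,200,210))):
    s=d[cam]
    u,v=regs(s)['square'];print(cam,[s['image'][v+k,u+16].tolist() for k in range(-14,26,3)])
    for t in ths:
        for n in('square','oblong','round'):
            P=plinth(s,n,t)
            if n=='round': (c,r)=cv2.minEnclosingCircle((P*1e3).astype('float32'));print(t,n,np.round(c,1),round(r,1))
            else: r=cv2.minAreaRect((P*1e3).astype('float32'));print(t,n,np.round(r[0],1),np.round(r[1],1),round(r[2],1))
E
```

```text
top [[127, 119, 114], [120, 114, 107], [121, 116, 109], [125, 118, 113], [110, 94, 82], [101, 86, 77], [120, 114, 106], [122, 115, 110], [121, 114, 108], [120, 114, 110], [125, 120, 113], [123, 115, 109], [65, 61, 56], [92, 83, 68]]
100 square [522.5 -95.4] [ 99.9 100. ] 88.0
100 oblong [ 450.9 -287.3] [83.4 70.2] 88.5
100 round [488.2 283.7] 55.3
108 square [522.4 -95.4] [98.7 98.9] 88.1
108 oblong [ 448.6 -287.3] [82.9 65.7] 87.9
108 round [488.  283.7] 54.4
114 square [522.3 -95. ] [97.7 98.1] 88.5
114 oblong [ 447.8 -287.3] [81.7 63.7] 87.9
114 round [488.  283.6] 53.8
scene [[152, 140, 118], [158, 147, 127], [196, 190, 183], [200, 192, 185], [198, 190, 184], [197, 190, 184], [196, 188, 182], [198, 190, 183], [185, 177, 172], [167, 162, 156], [141, 136, 131], [112, 107, 103], [117, 112, 103], [136, 127, 110]]
175 square [523.3 -94.9] [98.5 98.4] 88.3
175 oblong [ 512.8 -286.7] [82.  67.8] 89.5
175 round [488.7 279.6] 52.7
190 square [523.8 -94.6] [94.9 93. ] 89.2
190 oblong [ 520.3 -286.4] [77.8 48.4] 88.9
190 round [484.2 263.1] 44.8
200 square [558.7 -54.7] [8.  4.8] 9.9
200 oblong [ 441.4 -251.7] [31.   8.1] 15.5
200 round [508.7 250.6] 10.3Traceback (most recent call last):
  File "<stdin>", line 9, in <module>
  File "pl.py", line 12, in plinth
    c=max(cv2.findContours(m,0,1)[0],key=cv2.contourArea).reshape(-1,2)
      ~~~^^^^^^^^^^^^^^^^^^^^^^^^^^^^^^^^^^^^^^^^^^^^^^^^
ValueError: max() iterable argument is empty
```

```bash
cat > go.py <<'E'
from h import *
from scipy.spatial.transform import Rotation as Ro
def go(*tg,o=None):
    o=o or robot.get_obs();R=Ro.from_euler('xyz',o['ee_rot']).as_matrix();p=o['tool_pos']
    yj=np.degrees(np.arctan2(R[1,1],R[0,1]))
    print('t',round(o['time'],1),'p',(p*1e3).round(1),'jaw yaw',round(yj,1),'toolx',R[:,0].round(3),'toolz',R[:,2].round(3),'w',round(o['width'],4),'F',o['wrist_force'].round(1),'J6',o['joint_positions'][5].round(2))
    for x,y,z,a in tg:
        da=(a-yj+90)%180-90
        turn=-da
        d=R.T@(np.array([x,y,z])-p*1)*100
        Rn=R@Ro.from_euler('x',turn,degrees=True).as_matrix()
        dn=Rn.T@(np.array([x,y,z])-p)*100
        print('shift first cm',d.round(2),'turn deg',round(turn,2),'| turn first, then shift',dn.round(2))
E
python3 -c "
from go import *
go((.5219,-.0991,.205,88),(.5219,-.0991,.061,88))"
```

```text
t 0.1 p [ 222.5 -502.5  204.4] jaw yaw -66.1 toolx [-0.001  0.002 -1.   ] toolz [-0.914 -0.405 -0.   ] w 0.0941 F [-0.5 -0.  -0.2] J6 -0.1
shift first cm [  0.   -24.76 -43.7 ] turn deg 25.88 | turn first, then shift [  0.   -41.36 -28.51]
shift first cm [ 14.4  -24.74 -43.7 ] turn deg 25.88 | turn first, then shift [ 14.4  -41.33 -28.52]
```

What could be taken for the jellyfish: the brown dome at (590,338) in the top view, on the oblong plinth, and the green dome at (562,445), on the table. I choose the brown one; the crop confirms a brown dome on a square base. The owl is at (462,315) on the square plinth and the fish at (205,333) on the round one. There are no other look-alikes of those two.

Call:
carry_out --pt "0 0 0 0 6.5" --pt "0 0 0 0 6.5" --pt "0 0 0 0 6.5" --pt "0 0 0 0 6.4" --pt "0 0 0 0 0" --pt "0 0 -3.45 -2.38 0" --pt "0 0 -3.45 -2.38 0" --pt "0 0 -3.45 -2.38 0" --pt "0 0 -3.45 -2.38 0" --pt "0 0 -3.45 -2.38 0" --pt "0 0 -3.45 -2.38 0" --pt "0 0 -3.45 -2.38 0" --pt "0 0 -3.45 -2.38 0" --pt "0 0 -3.45 -2.38 0" --pt "0 0 -3.45 -2.38 0" --pt "0 0 -3.45 -2.38 0" --pt "0 0 -3.4 -2.3 0" --pt "0 0 0 0 0" --pt "0 0 0 0 0" --pt "0 0 0 0 0"

```text
time: 2.1
tool_pos: [0.5213, -0.1005, 0.2053]
ee_rot: [0.577, 1.57, -2.6]
wrist_force: [0.0, -0.4, -0.1]
width: 0.0943
```

```bash
python3 -c "
from go import *
go((.5219,-.0991,.061,88),(.5219,-.0991,.09,88))"
```

```text
t 2.1 p [ 521.3 -100.5  205.3] jaw yaw -92.0 toolx [-0.001 -0.    -1.   ] toolz [-0.999  0.035  0.001] w 0.0943 F [ 0.  -0.4 -0.1] J6 1.31
shift first cm [14.43 -0.14 -0.07] turn deg -0.01 | turn first, then shift [14.43 -0.14 -0.07]
shift first cm [11.53 -0.14 -0.06] turn deg -0.01 | turn first, then shift [11.53 -0.14 -0.06]
```

Call:
carry_out --pt "0 2 -0.14 -0.07 0" --pt "0 2.5 0 0 0" --pt "0 2.5 0 0 0" --pt "0 2.5 0 0 0" --pt "0 2 0 0 0" --pt "0 1.5 0 0 0" --pt "0 1.4 0 0 0" --pt "0 0 0 0 0" --pt "0 0 0 0 0" --pt "1 0 0 0 0" --pt "1 0 0 0 0" --pt "1 0 0 0 0" --pt "1 0 0 0 0" --pt "1 0 0 0 0" --pt "1 0 0 0 0" --pt "1 0 0 0 0" --pt "1 0 0 0 0" --pt "1 0 0 0 0"

```text
time: 3.9
tool_pos: [0.5226, -0.0984, 0.0615]
ee_rot: [1.909, 1.571, -1.268]
wrist_force: [0.2, -0.4, 0.1]
width: 0.0449
```

```bash
python3 -c "
from go import *
go((.6105,.1066,.205,88),(.6105,.1066,.0255,88))
s=snap('top','top1')"
```

```text
t 3.9 p [522.6 -98.4  61.5] jaw yaw -92.0 toolx [ 0. -0. -1.] toolz [-0.999  0.035 -0.   ] w 0.0449 F [ 0.2 -0.4  0.1] J6 1.31
shift first cm [-14.35 -20.79  -8.06] turn deg -0.02 | turn first, then shift [-14.35 -20.79  -8.07]
shift first cm [  3.6  -20.79  -8.06] turn deg -0.02 | turn first, then shift [  3.6  -20.79  -8.07]
```

View pics/top1.png

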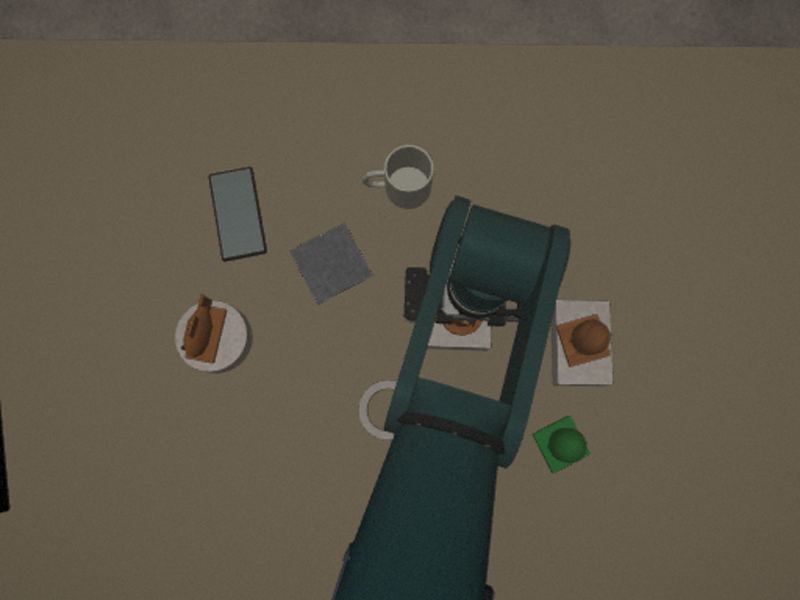

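The picture shows the gripper closed over the owl at (470,315), with nothing else disturbed. The finger opening is 45 mm, as expected.

Call:
carry_out --pt "1 -1 0 0 0" --pt "1 -2 0 0 0" --pt "1 -2.5 0 0 0" --pt "1 -2.5 0 0 0" --pt "1 -2.5 0 0 0" --pt "1 -2.5 0 0 0" --pt "1 -1 0 0 0" --pt "1 0 -1 -0.39 0" --pt "1 0 -2 -0.77 0" --pt "1 0 -2.4 -0.93 0" --pt "1 0 -2.4 -0.93 0" --pt "1 0 -2.4 -0.93 0" --pt "1 0 -2.4 -0.93 0" --pt "1 0 -2.4 -0.93 0" --pt "1 0 -2.4 -0.93 0" --pt "1 0 -2.4 -0.93 0" --pt "1 0 -1 -0.39 0" --pt "1 0 0 0 0" --pt "1 0 0 0 0" --pt "1 0 0 0 0"

```text
time: 5.95
tool_pos: [0.6101, 0.1057, 0.2013]
ee_rot: [0.881, 1.57, -2.297]
wrist_force: [-0.2, -0.6, 0.1]
width: 0.0447
```

```bash
python3 -c "
from go import *
go((.6105,.1066,.0255,88))"
```

```text
t 6.0 p [610.1 105.7 201.3] jaw yaw -92.1 toolx [-0.001 -0.001 -1.   ] toolz [-0.999  0.036  0.001] w 0.0447 F [-0.2 -0.6  0.1] J6 1.69
shift first cm [17.58 -0.11 -0.04] turn deg -0.09 | turn first, then shift [17.58 -0.11 -0.04]
```

Call:
carry_out --pt "1 1.5 -0.1 0 0" --pt "1 2.5 0 0 0" --pt "1 2.5 0 0 0" --pt "1 2.5 0 0 0" --pt "1 2.5 0 0 0" --pt "1 2 0 0 0" --pt "1 1.5 0 0 0" --pt "1 1 0 0 0" --pt "1 0.5 0 0 0" --pt "1 0.3 0 0 0" --pt "1 0.3 0 0 0" --pt "1 0.2 0 0 0" --pt "1 0.1 0 0 0" --pt "1 0 0 0 0" --pt "1 0 0 0 0" --pt "1 0 0 0 0"

```text
time: 7.55
tool_pos: [0.6107, 0.1077, 0.0277]
ee_rot: [3.047, 1.57, -0.13]
wrist_force: [0.8, -0.2, -1.1]
width: 0.0448
```

```bash
python3 -c "
from go import *
go((.6105,.1066,.0255,88))"
```

```text
t 7.5 p [610.7 107.7  27.7] jaw yaw -92.0 toolx [ 0. -0. -1.] toolz [-0.999  0.035 -0.   ] w 0.0448 F [ 0.8 -0.2 -1.1] J6 1.69
shift first cm [0.22 0.11 0.01] turn deg -0.02 | turn first, then shift [0.22 0.11 0.01]
```

Call:
carry_out --pt "1 0.08 0 0 0" --pt "1 0.08 0 0 0" --pt "1 0.06 0 0 0" --pt "1 0 0 0 0" --pt "1 0 0 0 0"

```text
time: 8.05
tool_pos: [0.6105, 0.1077, 0.0255]
ee_rot: [2.708, 1.571, -0.469]
wrist_force: [-1.2, -0.6, 1.5]
width: 0.0449
```

Call:
carry_out --pt "0.4 0 0 0 0" --pt "0.4 0 0 0 0" --pt "0 0 0 0 0" --pt "0 0 0 0 0" --pt "0 0 0 0 0" --pt "0 -1 0 0 0" --pt "0 -2 0 0 0" --pt "0 -3 0 0 0" --pt "0 -3 0 0 0" --pt "0 -3 0 0 0" --pt "0 -3 0 0 0" --pt "0 -2.5 0 0 0" --pt "0 0 0 0 0"

```text
time: 9.35
tool_pos: [0.6129, 0.1079, 0.2064]
ee_rot: [-3.031, 1.56, 0.075]
wrist_force: [1.0, -0.2, 0.2]
width: 0.094
```

```bash
python3 -c "
from go import *
go((.4821,-.2833,.2,106.3),(.4821,-.2833,.061,106.3))"
```

```text
t 9.3 p [612.9 107.9 206.4] jaw yaw -92.0 toolx [ 0.011  0.001 -1.   ] toolz [-0.999  0.035 -0.011] w 0.094 F [ 1.  -0.2  0.2] J6 1.69
shift first cm [ 0.47 39.56 11.7 ] turn deg -18.32 | turn first, then shift [ 0.47 33.88 23.54]
shift first cm [14.37 39.57 11.84] turn deg -18.32 | turn first, then shift [14.37 33.85 23.68]
```

Call:
carry_out --pt "0 0 0 0 -6.1" --pt "0 0 0 0 -6.1" --pt "0 0 0 0 -6.1" --pt "0 0 0 0 0" --pt "0 0 2.8 1.96 0" --pt "0 0 2.8 1.96 0" --pt "0 0 2.8 1.96 0" --pt "0 0 2.8 1.96 0" --pt "0 0 2.8 1.96 0" --pt "0 0 2.8 1.96 0" --pt "0 0 2.8 1.96 0" --pt "0 0 2.8 1.96 0" --pt "0 0 2.8 1.96 0" --pt "0 0 2.8 1.96 0" --pt "0 0 2.8 1.96 0" --pt "0 0 3 1.96 0" --pt "0 0 0 0 0" --pt "0 0 0 0 0" --pt "0 0 0 0 0" --pt "0 0 0 0 0"

```text
time: 11.35
tool_pos: [0.4799, -0.2815, 0.2002]
ee_rot: [-1.871, 1.571, 1.556]
wrist_force: [-0.1, -0.3, 0.1]
width: 0.094
```

```bash
python3 -c "
from go import *
go((.4821,-.2833,.061,106.3))"
```

```text
t 11.3 p [ 479.9 -281.5  200.2] jaw yaw -73.6 toolx [ 0.  0. -1.] toolz [-0.96  -0.282 -0.   ] w 0.094 F [-0.1 -0.3  0.1] J6 0.65
shift first cm [13.92  0.24 -0.16] turn deg 0.05 | turn first, then shift [13.92  0.24 -0.16]
```

Call:
carry_out --pt "0 2 0.24 -0.16 0" --pt "0 2.5 0 0 0" --pt "0 2.5 0 0 0" --pt "0 2.5 0 0 0" --pt "0 1.9 0 0 0" --pt "0 1.5 0 0 0" --pt "0 1 0 0 0" --pt "0 0 0 0 0" --pt "0 0 0 0 0" --pt "1 0 0 0 0" --pt "1 0 0 0 0" --pt "1 0 0 0 0" --pt "1 0 0 0 0" --pt "1 0 0 0 0" --pt "1 0 0 0 0" --pt "1 0 0 0 0" --pt "1 0 0 0 0" --pt "1 0 0 0 0"

```text
time: 13.15
tool_pos: [0.4817, -0.2846, 0.0614]
ee_rot: [1.346, 1.571, -1.512]
wrist_force: [-1.3, 1.0, 0.5]
width: 0.0494
```

Run:
```python
from go import *
go((.5227,-.0952,.2,88.2))
s=snap('top','top2')
```

```text
t 13.2 p [ 481.7 -284.6   61.4] jaw yaw -73.7 toolx [ 0. -0. -1.] toolz [-0.96 -0.28  0.  ] w 0.0494 F [-1.3  1.   0.5] J6 0.65
shift first cm [-13.86 -17.03  -9.24] turn deg 18.08 | turn first, then shift [-13.86 -19.06  -3.5 ]
```

View pics/top2.png

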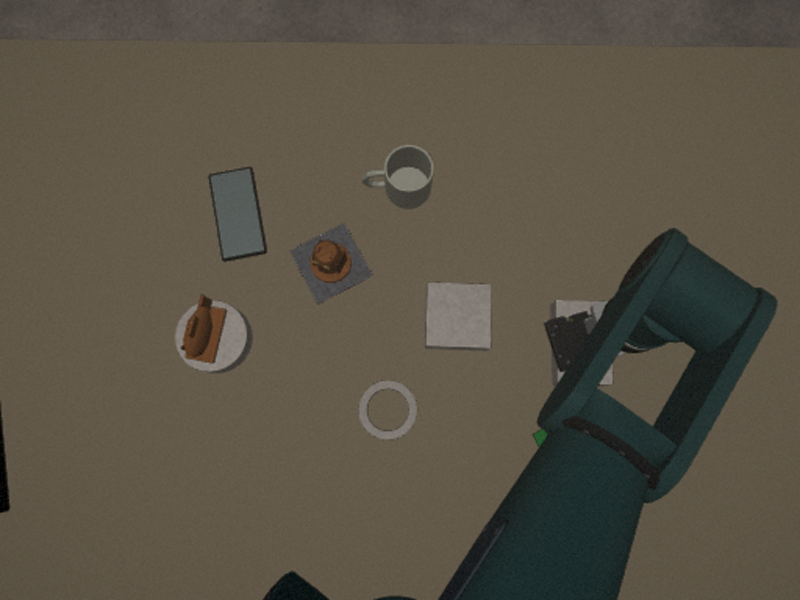

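The picture shows the owl upright on the pad at (331,262), the square plinth empty at (459,316), and the jellyfish in the grip.

Call:
carry_out --pt "1 -1 0 0 0" --pt "1 -2 0 0 0" --pt "1 -2.5 0 0 0" --pt "1 -2.5 0 0 0" --pt "1 -2.5 0 0 0" --pt "1 -2.5 0 0 0" --pt "1 -1 0 0 0" --pt "1 0 0 0 0"

```text
time: 14.0
tool_pos: [0.4824, -0.2851, 0.2033]
ee_rot: [2.205, 1.567, -0.653]
wrist_force: [-0.8, 0.1, -2.4]
width: 0.0497
```

Run:
```python
from go import *
from pl import *
for cam,t in(('top',105),('scene',170)):
  s=snap(cam)
  P=plinth(s,'square',t);r=cv2.minAreaRect((P*1e3).astype('float32'));print(cam,np.round(r[0],1),np.round(r[1],1),round(r[2],2))
go((.5220,-.0952,.2,88.2))
```

```text
top [522.5 -95.4] [100.1 100. ] 88.02
scene [522.8 -95.1] [101.5 101.3] 88.33
t 14.1 p [ 481.3 -284.3  200.1] jaw yaw -73.7 toolx [-0.001  0.001 -1.   ] toolz [-0.96  -0.28   0.001] w 0.0496 F [ 0.5 -0.6 -2.7] J6 0.65
shift first cm [  0.03 -17.01  -9.21] turn deg 18.08 | turn first, then shift [  0.03 -19.02  -3.48]
```

Call:
carry_out --pt "1 0 0 0 3.1" --pt "1 0 0 0 5" --pt "1 0 0 0 5" --pt "1 0 0 0 5" --pt "1 0 0 0 0" --pt "1 0 -1 -0.18 0" --pt "1 0 -2 -0.37 0" --pt "1 0 -2.5 -0.46 0" --pt "1 0 -2.5 -0.46 0" --pt "1 0 -2.5 -0.46 0" --pt "1 0 -2.5 -0.46 0" --pt "1 0 -2.5 -0.46 0" --pt "1 0 -2 -0.37 0" --pt "1 0 -1 -0.17 0" --pt "1 0 -0.5 -0.1 0" --pt "1 0 0 0 0" --pt "1 0 0 0 0" --pt "1 0 0 0 0"

```text
time: 15.9
tool_pos: [0.5225, -0.0966, 0.2012]
ee_rot: [1.161, 1.57, -2.014]
wrist_force: [0.0, -0.6, -2.0]
width: 0.0495
```

Run:
```python
from go import *
go((.5219,-.0953,.062,88.2))
```

```text
t 15.9 p [522.5 -96.6 201.2] jaw yaw -91.9 toolx [-0. -0. -1.] toolz [-0.999  0.033  0.   ] w 0.0495 F [ 0.  -0.6 -2. ] J6 1.31
shift first cm [13.92 -0.13  0.06] turn deg -0.08 | turn first, then shift [13.92 -0.13  0.06]
```

Call:
carry_out --pt "1 1.5 -0.1 0.06 0" --pt "1 2.5 0 0 0" --pt "1 2.5 0 0 0" --pt "1 2.5 0 0 0" --pt "1 2 0 0 0" --pt "1 1.5 0 0 0" --pt "1 0.6 0 0 0" --pt "1 0.3 0 0 0" --pt "1 0.2 0 0 0" --pt "1 0 0 0 0" --pt "1 0 0 0 0" --pt "1 0 0 0 0"

```text
time: 17.1
tool_pos: [0.5226, -0.0949, 0.0661]
ee_rot: [2.826, 1.569, -0.347]
wrist_force: [0.1, -0.4, -1.9]
width: 0.0494
```

Run:
```python
from go import *
go((.5219,-.0953,.0614,88.2))
```

```text
t 17.1 p [522.6 -94.9  66.1] jaw yaw -91.8 toolx [ 0.002 -0.001 -1.   ] toolz [-0.999  0.032 -0.002] w 0.0494 F [ 0.1 -0.4 -1.9] J6 1.32
shift first cm [0.47 0.04 0.07] turn deg -0.02 | turn first, then shift [0.47 0.04 0.07]
```

Call:
carry_out --pt "1 0.1 0.02 0.04 0" --pt "1 0.1 0 0 0" --pt "1 0.1 0 0 0" --pt "1 0.08 0 0 0" --pt "1 0.06 0 0 0" --pt "1 0.03 0 0 0" --pt "1 0 0 0 0" --pt "1 0 0 0 0"

```text
time: 17.9
tool_pos: [0.5218, -0.095, 0.0613]
ee_rot: [2.732, 1.57, -0.442]
wrist_force: [-3.5, 1.1, 5.5]
width: 0.0497
```

Run:
```python
from go import *
go((.5219,-.0953,.0614,88.2))
s=snap('scene')
u,v=proj(s,[[.5227,-.0953,.06]])[0].astype(int)
cv2.imwrite('pics/sc1.png',cv2.resize(s['image'][v-40:v+40,u-50:u+50,::-1],(750,600),interpolation=cv2.INTER_CUBIC))
```

```text
t 17.9 p [521.8 -95.   61.3] jaw yaw -91.8 toolx [ 0.001 -0.    -1.   ] toolz [-0.999  0.032 -0.001] w 0.0497 F [-3.5  1.1  5.5] J6 1.32
shift first cm [-0.01  0.03 -0.01] turn deg -0.02 | turn first, then shift [-0.01  0.03 -0.01]
```

View pics/sc1.png

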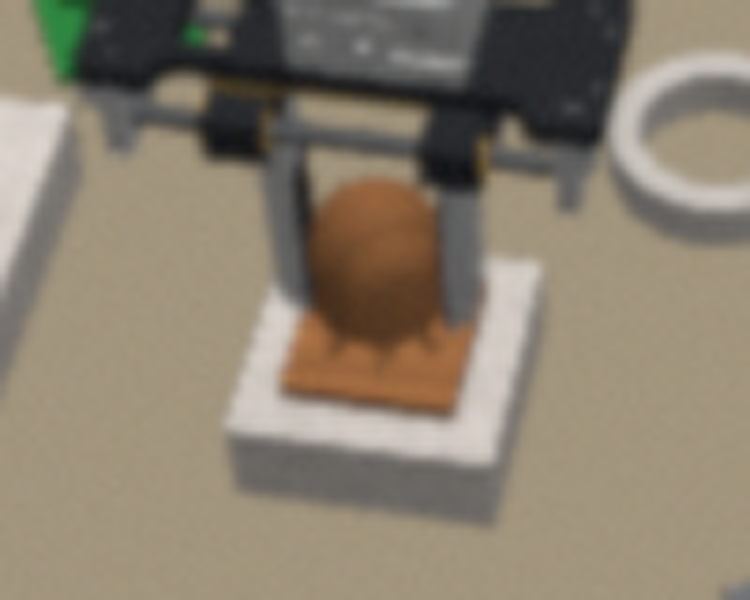

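The crop shows the jellyfish upright on the square plinth, with its base edge (285,390)–(455,412) parallel to the plinth's front edge. The force shows contact, so I'll release.

Call:
carry_out --pt "0.4 0 0 0 0" --pt "0.4 0 0 0 0" --pt "0 0 0 0 0" --pt "0 0 0 0 0" --pt "0 0 0 0 0" --pt "0 -1 0 0 0" --pt "0 -2 0 0 0" --pt "0 -3 0 0 0" --pt "0 -3 0 0 0" --pt "0 -3 0 0 0" --pt "0 -2 0 0 0" --pt "0 0 0 0 0" --pt "0 0 0 0 0" --pt "0 0 0 0 0"

```text
time: 19.35
tool_pos: [0.5208, -0.0947, 0.1988]
ee_rot: [-0.225, 1.568, 2.884]
wrist_force: [-0.0, -0.2, -0.3]
width: 0.0942
```

Run:
```python
from go import *
go((.4905,.2882,.2,80.4))
```

```text
t 19.4 p [520.8 -94.7 198.8] jaw yaw -91.8 toolx [-0.003  0.001 -1.   ] toolz [-0.999  0.032  0.003] w 0.0942 F [-0.  -0.2 -0.3] J6 1.32
shift first cm [ -0.08 -38.18   4.25] turn deg 7.78 | turn first, then shift [ -0.08 -37.25   9.38]
```

Call:
carry_out --pt "0 0 0 0 3.9" --pt "0 0 0 0 3.9" --pt "0 0 0 0 0" --pt "0 0 -3.1 0.78 0" --pt "0 0 -3.1 0.78 0" --pt "0 0 -3.1 0.78 0" --pt "0 0 -3.1 0.78 0" --pt "0 0 -3.1 0.78 0" --pt "0 0 -3.1 0.78 0" --pt "0 0 -3.1 0.78 0" --pt "0 0 -3.1 0.78 0" --pt "0 0 -3.1 0.78 0" --pt "0 0 -3.1 0.78 0" --pt "0 0 -3.1 0.78 0" --pt "0 0 -3.1 0.78 0" --pt "0 0 0 0 0" --pt "0 0 0 0 0" --pt "0 0 0 0 0" --pt "0 0 0 0 0"

```text
time: 21.25
tool_pos: [0.4917, 0.2863, 0.2004]
ee_rot: [1.404, 1.57, -1.907]
wrist_force: [-0.4, 1.1, 1.1]
width: 0.0939
```

Run:
```python
from go import *
from pl import *
go((.4905,.2882,.063,80.4))
for cam,t in(('top',105),('scene',170)):
  s=snap(cam)
  P=plinth(s,'oblong',t,w=48);r=cv2.minAreaRect((P*1e3).astype('float32'));print(cam,np.round(r[0],1),np.round(r[1],1),round(r[2],2))
s=snap('scene')
u,v=proj(s,[[.5227,-.0953,.06]])[0].astype(int)
A=s['image'][v-40:v+40,u-50:u+50,::-1]
u,v=proj(s,[[.4905,.2882,.06]])[0].astype(int)
B=s['image'][v-40:v+40,u-50:u+50,::-1]
cv2.imwrite('pics/sc2.png',cv2.resize(np.hstack([A,B]),(800,320),interpolation=cv2.INTER_CUBIC))
```

```text
t 21.2 p [491.7 286.3 200.4] jaw yaw -99.7 toolx [-0.    -0.001 -1.   ] toolz [-0.986  0.168  0.   ] w 0.0939 F [-0.4  1.1  1.1] J6 2.17
shift first cm [13.74 -0.18  0.15] turn deg -0.09 | turn first, then shift [13.74 -0.18  0.15]
top [ 481.4 -287.7] [ 84.3 130. ] 89.42
scene [ 482.  -286.9] [ 85. 132.] 89.69
```

View pics/sc2.png

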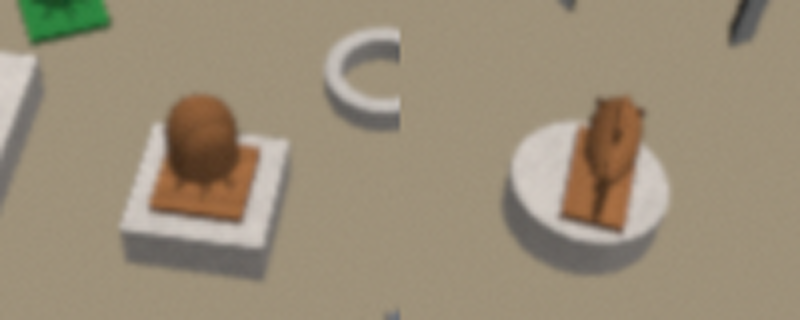

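The crop shows the jellyfish released, square and upright at (205,160), and the fish upright on the round plinth at (605,165). Next I'll grasp the fish.

Call:
carry_out --pt "0 2 -0.18 0.15 0" --pt "0 2.5 0 0 0" --pt "0 2.5 0 0 0" --pt "0 2.5 0 0 0" --pt "0 1.9 0 0 0" --pt "0 1.4 0 0 0" --pt "0 0.9 0 0 0" --pt "0 0 0 0 0" --pt "0 0 0 0 0" --pt "1 0 0 0 0" --pt "1 0 0 0 0" --pt "1 0 0 0 0" --pt "1 0 0 0 0" --pt "1 0 0 0 0" --pt "1 0 0 0 0" --pt "1 0 0 0 0" --pt "1 0 0 0 0" --pt "1 0 0 0 0"

```text
time: 23.2
tool_pos: [0.4903, 0.2895, 0.0635]
ee_rot: [0.993, 1.571, -2.316]
wrist_force: [0.3, 0.2, -0.2]
width: 0.0354
```

Run:
```python
from go import *
go((.4816,-.2874,.2,89.55))
```

```text
t 23.2 p [490.3 289.5  63.5] jaw yaw -99.6 toolx [-0. -0. -1.] toolz [-0.986  0.167  0.   ] w 0.0354 F [ 0.3  0.2 -0.2] J6 2.17
shift first cm [-13.65  57.03  -8.78] turn deg -9.17 | turn first, then shift [-13.65  57.7    0.42]
```

Call:
carry_out --pt "1 -1 0 0 0" --pt "1 -2 0 0 0" --pt "1 -2.5 0 0 0" --pt "1 -2.5 0 0 0" --pt "1 -2.5 0 0 0" --pt "1 -2.5 0 0 0" --pt "1 -1.2 0 0 0" --pt "1 0 0 0 0" --pt "1 0 0 0 -3" --pt "1 0 0 0 -3.2" --pt "1 0 0 0 -3" --pt "1 0 0 0 0" --pt "1 0 1 0 0" --pt "1 0 2 0 0" --pt "1 0 2.5 0 0" --pt "1 0 2.7 0 0" --pt "1 0 2.7 0 0" --pt "1 0 2.7 0.1 0" --pt "1 0 2.7 0.1 0" --pt "1 0 2.7 0.1 0"

```text
time: 25.2
tool_pos: [0.4853, 0.0978, 0.205]
ee_rot: [0.663, 1.57, -2.487]
wrist_force: [0.2, -0.4, -1.6]
width: 0.0348
```

Call:
carry_out --pt "1 0 2.7 0 0" --pt "1 0 2.7 0 0" --pt "1 0 2.7 0 0" --pt "1 0 2.7 0 0" --pt "1 0 2.7 0 0" --pt "1 0 2.7 0 0" --pt "1 0 2.7 0 0" --pt "1 0 2.7 0 0" --pt "1 0 2.7 0 0" --pt "1 0 2.7 0 0" --pt "1 0 2.7 0 0" --pt "1 0 2.7 0 0" --pt "1 0 2.5 0 0" --pt "1 0 2 0 0" --pt "1 0 1 0 0" --pt "1 0 0 0 0" --pt "1 0 0 0 0" --pt "1 0 0 0 0"

```text
time: 27.0
tool_pos: [0.4832, -0.2785, 0.2057]
ee_rot: [-1.723, 1.57, 1.412]
wrist_force: [0.0, -0.6, -1.7]
width: 0.0354
```

Run:
```python
from go import *
go((.4816,-.2874,.0655,89.55))
```

```text
t 27.0 p [ 483.2 -278.5  205.7] jaw yaw -90.4 toolx [ 0.  0. -1.] toolz [-1.     0.006 -0.   ] w 0.0354 F [ 0.  -0.6 -1.7] J6 0.95
shift first cm [14.02  0.9   0.16] turn deg 0.08 | turn first, then shift [14.02  0.9   0.15]
```

Call:
carry_out --pt "1 0.5 0.4 0.08 0" --pt "1 1.5 0.4 0.08 0" --pt "1 2.5 0.1 0 0" --pt "1 2.5 0 0 0" --pt "1 2.5 0 0 0" --pt "1 2 0 0 0" --pt "1 1.2 0 0 0" --pt "1 0.5 0 0 0" --pt "1 0.3 0 0 0" --pt "1 0.2 0 0 0" --pt "1 0 0 0 0" --pt "1 0 0 0 0" --pt "1 0 0 0 0"

```text
time: 28.3
tool_pos: [0.4819, -0.2888, 0.0694]
ee_rot: [2.462, 1.569, -0.687]
wrist_force: [-0.6, 0.0, -1.3]
width: 0.0352
```

Run:
```python
from go import *
go((.4816,-.2874,.0635,89.55))
s=snap('scene')
u,v=proj(s,[[.4816,-.2874,.06]])[0].astype(int);print(u,v)
cv2.imwrite('pics/sc3.png',cv2.resize(s['image'][v-30:v+30,u-40:u+40,::-1],(800,600),interpolation=cv2.INTER_CUBIC))
```

```text
t 28.3 p [ 481.9 -288.8   69.4] jaw yaw -90.4 toolx [ 0.001 -0.001 -1.   ] toolz [-1.     0.007 -0.001] w 0.0352 F [-0.6  0.  -1.3] J6 0.94
shift first cm [ 0.59 -0.14  0.03] turn deg 0.03 | turn first, then shift [ 0.59 -0.14  0.03]
155 173
```

View pics/sc3.png

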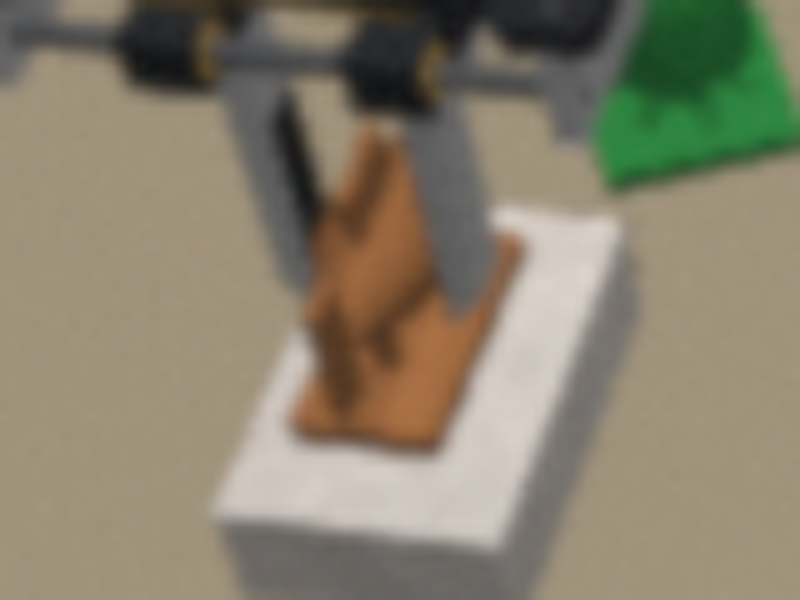

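The crop shows the fish held just above the oblong plinth, with base corners at (297,425), (438,440) and (522,235). I'll cast these to check yaw and position.

Run:
```python
from go import *
from meas import *
s=snap('scene')
f=lambda p:(np.array(p)/10-.45)+[115,143]
for ch in('S',None):
  q=subpix(s,f([(522,235),(438,440),(297,425)]),ch,2)
  P=ray(s,q,.056);print(((q-[115,143]+.45)*10).round(),(P*1e3).round(1).tolist())
  # +x is toward camera (image down): front right (+x,+y), front left(+x,-y), back right(-x,+y)
  t,a,r=rigid(P,[(-.042,.022),(.042,.022),(.042,-.022)]);print(t.round(4),a.round(2),r.round(4))
q=subpix(s,f([(622,222),(500,548),(213,517)]),None,3);P=ray(s,q,.04)
print(*rigid(P,[(-.065,.042),(.065,.042),(.065,-.042)]))
```

```text
[[522. 235.]
 [435. 448.]
 [296. 430.]] [[444.5, -265.5, 56.0], [528.9, -265.9, 56.0], [528.1, -306.4, 56.0]]
[ 0.4866 -0.2867] 0.6 [0.0004 0.0017 0.0021]
[[529. 253.]
 [439. 458.]
 [295. 443.]] [[451.2, -261.4, 56.0], [532.3, -263.7, 56.0], [532.5, -305.2, 56.0]]
[ 0.4912 -0.2839] -0.94 [0.0016 0.0017 0.0014]
[ 0.48327183 -0.28756032] 2.5796594371273653 [0.00278963 0.00453341 0.00350568]
```

Call:
carry_out --pt "1 0.1 -0.07 0 0" --pt "1 0.1 -0.07 0 0" --pt "1 0.1 0 0 0" --pt "1 0.1 0 0 0" --pt "1 0.08 0 0 0" --pt "1 0.06 0 0 0" --pt "1 0.04 0 0 0" --pt "1 0 0 0 0" --pt "1 0 0 0 0"

```text
time: 29.3
tool_pos: [0.4816, -0.2871, 0.0635]
ee_rot: [2.413, 1.57, -0.736]
wrist_force: [-3.0, 0.9, 4.6]
width: 0.0351
```

Run:
```python
from go import *
go((.4816,-.2874,.0635,89.55))
```

```text
t 29.3 p [ 481.6 -287.1   63.5] jaw yaw -90.4 toolx [ 0. -0. -1.] toolz [-1.     0.007 -0.   ] w 0.0351 F [-3.   0.9  4.6] J6 0.94
shift first cm [-0.    0.03 -0.  ] turn deg 0.03 | turn first, then shift [-0.    0.03 -0.  ]
```

Call:
carry_out --pt "0.4 0 0 0 0" --pt "0.4 0 0 0 0" --pt "0 0 0 0 0" --pt "0 0 0 0 0" --pt "0 0 0 0 0" --pt "0 -1 0 0 0" --pt "0 -2 0 0 0" --pt "0 -3 0 0 0" --pt "0 -3 0 0 0" --pt "0 -3 0 0 0" --pt "0 -2 0 0 0" --pt "0 0 0 0 0" --pt "0 0 0 0 0" --pt "0 0 0 0 0"

```text
time: 30.7
tool_pos: [0.4808, -0.2865, 0.201]
ee_rot: [-0.617, 1.568, 2.517]
wrist_force: [-0.3, -0.3, -0.0]
width: 0.0937
```

Run:
```python
from go import *
go((.6106,.1076,.2,88))
```

```text
t 30.7 p [ 480.8 -286.5  201. ] jaw yaw -90.4 toolx [-0.002  0.002 -1.   ] toolz [-1.     0.007  0.002] w 0.0937 F [-0.3 -0.3 -0. ] J6 0.94
shift first cm [  0.14 -39.51 -12.69] turn deg 1.58 | turn first, then shift [  0.14 -39.84 -11.59]
```

Skip the turn (the owl is round); shift −39.5, −12.7 in 13 rows.

Call:
carry_out --pt "0 0 -3.04 -0.98 0" --pt "0 0 -3.04 -0.98 0" --pt "0 0 -3.04 -0.98 0" --pt "0 0 -3.04 -0.98 0" --pt "0 0 -3.04 -0.98 0" --pt "0 0 -3.04 -0.98 0" --pt "0 0 -3.04 -0.98 0" --pt "0 0 -3.04 -0.98 0" --pt "0 0 -3.04 -0.98 0" --pt "0 0 -3.04 -0.98 0" --pt "0 0 -3.04 -0.98 0" --pt "0 0 -3.04 -0.98 0" --pt "0 0 -3.04 -0.98 0" --pt "0 0 0 0 0" --pt "0 0 0 0 0" --pt "0 0 0 0 0" --pt "0 0 0 0 0"

```text
time: 32.4
tool_pos: [0.6115, 0.106, 0.2024]
ee_rot: [0.617, 1.57, -2.534]
wrist_force: [-1.2, -0.4, 0.1]
width: 0.0936
```

Run:
```python
from go import *
from pl import *
go((.6106,.1076,.0255,88))
s=snap('top');import pickle;pickle.dump(s,open('s5.pkl','wb'))
ims=[]
for c in((.4816,-.2874),(.5226,-.0953),(.488,.2837),(.611,.107)):
    u,v=proj(s,[[*c,.045]])[0].astype(int);print(u,v)
    ims.append(cv2.resize(np.clip(s['image'][v-30:v+30,u-40:u+40,::-1]*1.8,0,255).astype('uint8'),(400,300),interpolation=cv2.INTER_CUBIC))
cv2.imwrite('pics/c4.png',np.vstack([np.hstack(ims[:2]),np.hstack(ims[2:])]))
```

```text
t 32.4 p [611.5 106.  202.4] jaw yaw -90.5 toolx [-0.001 -0.    -1.   ] toolz [-1.     0.009  0.001] w 0.0936 F [-1.2 -0.4  0.1] J6 1.66
shift first cm [17.69 -0.17  0.08] turn deg 1.49 | turn first, then shift [17.69 -0.16  0.09]
374 217
293 200
133 214
209 164
```

View pics/c4.png

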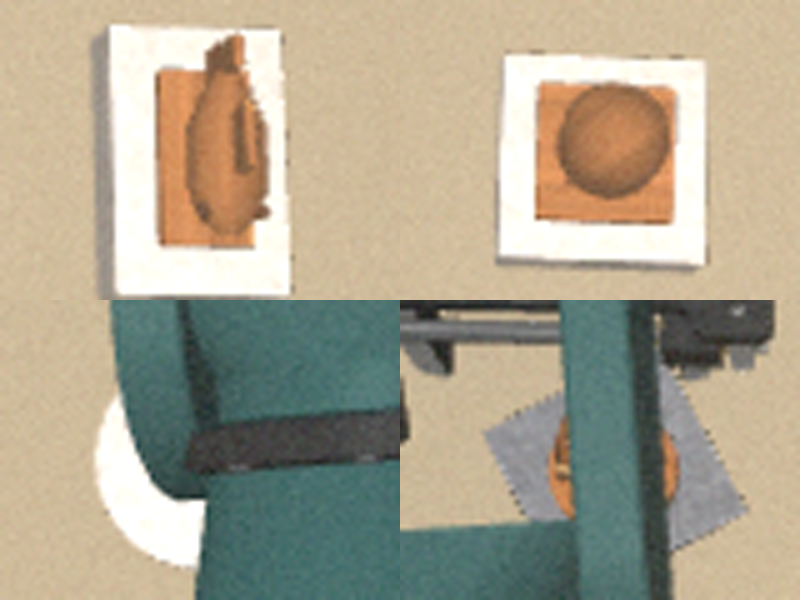

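The picture shows the fish lined up on the oblong plinth, with base corners at (158,70), (158,244) and (254,247). The jellyfish is square on its plinth at (536–675, 84–223).

Run:
```python
from meas import *
import pickle
s=pickle.load(open('s5.pkl','rb'))
def rect(nm,px,c,off,z,hx,hy,idx,ch='S'):
    px=(np.array(px)-off)/5-.4+[c[0]-40,c[1]-30]
    q=subpix(s,px,ch,3);P=ray(s,q,z)
    t,a,r=rigid(P,np.array([(hx,hy),(hx,-hy),(-hx,-hy),(-hx,hy)])[idx]);print(nm,(t*1e3).round(1),a.round(2),(r*1e3).round(1))
rect('fish',[(254,247),(158,244),(158,70)][::-1],(374,217),(0,0),.05,.042,.022,[0,3,2])
rect('jelly',[(538,84),(675,88),(673,223),(536,220)],(293,200),(400,0),.05,.033,.033,[0,1,2,3])
rect('jelly3',[(538,84),(673,223),(536,220)],(293,200),(400,0),.05,.033,.033,[0,2,3])
# tight colour mask check: base extents via S-mask contour
```

```text
fish [ 480.8 -287. ] -0.88 [1.5 0.5 1. ]
jelly [522.4 -95.4] -2.31 [1.3 1.1 1.5 1.2]
jelly3 [522.6 -95.8] -2.48 [1.1 1.7 0.9]
```

Call:
carry_out --pt "0 2 -0.17 0.08 0" --pt "0 3 0 0 0" --pt "0 3 0 0 0" --pt "0 3 0 0 0" --pt "0 2.5 0 0 0" --pt "0 2 0 0 0" --pt "0 1.2 0 0 0" --pt "0 0.9 0 0 0" --pt "0 0 0 0 0" --pt "0 0 0 0 0" --pt "1 0 0 0 0" --pt "1 0 0 0 0" --pt "1 0 0 0 0" --pt "1 0 0 0 0" --pt "1 0 0 0 0" --pt "1 0 0 0 0" --pt "1 0 0 0 0" --pt "1 0 0 0 0" --pt "1 0 0 0 0"

```text
time: 34.35
tool_pos: [0.611, 0.1088, 0.0268]
ee_rot: [1.423, 1.571, -1.726]
wrist_force: [-1.1, -0.7, -0.1]
width: 0.0445
```

Run:
```python
from go import *
go((.4888,.284,.2,88))
```

```text
t 34.4 p [611.  108.8  26.8] jaw yaw -90.4 toolx [-0. -0. -1.] toolz [-1.     0.007  0.   ] w 0.0445 F [-1.1 -0.7 -0.1] J6 1.66
shift first cm [-17.33 -17.42  12.35] turn deg 1.58 | turn first, then shift [-17.33 -17.08  12.83]
```

Call:
carry_out --pt "1 -1 0 0 0" --pt "1 -2 0 0 0" --pt "1 -3 0 0 0" --pt "1 -3 0 0 0" --pt "1 -3 0 0 0" --pt "1 -3 0 0 0" --pt "1 -1.5 0 0 0" --pt "1 -0.5 0 0 0" --pt "1 0 -0.84 0.6 0" --pt "1 0 -1.68 1.2 0" --pt "1 0 -2.1 1.49 0" --pt "1 0 -2.1 1.49 0" --pt "1 0 -2.1 1.49 0" --pt "1 0 -2.1 1.49 0" --pt "1 0 -2.1 1.49 0" --pt "1 0 -2.1 1.49 0" --pt "1 0 -1.5 1.1 0" --pt "1 0 -0.8 0.5 0" --pt "1 0 0 0 0" --pt "1 0 0 0 0"

```text
time: 36.35
tool_pos: [0.4885, 0.2839, 0.1959]
ee_rot: [0.834, 1.569, -2.315]
wrist_force: [-0.3, -1.1, -1.4]
width: 0.0445
```

Run:
```python
from go import *
go((.4892,.2839,.0628,89.6))
```

```text
t 36.4 p [488.5 283.9 195.9] jaw yaw -90.4 toolx [-0.001 -0.001 -1.   ] toolz [-1.     0.007  0.001] w 0.0445 F [-0.3 -1.1 -1.4] J6 2.0
shift first cm [13.31 -0.02 -0.09] turn deg 0.0 | turn first, then shift [13.31 -0.02 -0.09]
```

Call:
carry_out --pt "1 1.5 0 -0.05 0" --pt "1 2.5 0 0 0" --pt "1 2.5 0 0 0" --pt "1 2.5 0 0 0" --pt "1 2 0 0 0" --pt "1 1 0 0 0" --pt "1 0.5 0 0 0" --pt "1 0.2 0 0 0" --pt "1 0.1 0 0 0" --pt "1 0 0 0 0" --pt "1 0 0 0 0" --pt "1 0 0 0 0"

```text
time: 37.55
tool_pos: [0.4898, 0.2842, 0.0695]
ee_rot: [-2.778, 1.569, 0.357]
wrist_force: [-0.6, -0.3, -1.0]
width: 0.0444
```

Run:
```python
from go import *
go((.4892,.2839,.0628,89.6))
```

```text
t 37.5 p [489.8 284.2  69.5] jaw yaw -90.4 toolx [ 0.001  0.    -1.   ] toolz [-1.     0.007 -0.001] w 0.0444 F [-0.6 -0.3 -1. ] J6 2.0
shift first cm [0.67 0.03 0.06] turn deg -0.01 | turn first, then shift [0.67 0.03 0.06]
```

Call:
carry_out --pt "1 0.15 0.03 0.03 0" --pt "1 0.15 0 0 0" --pt "1 0.1 0 0 0" --pt "1 0.1 0 0 0" --pt "1 0.06 0 0 0" --pt "1 0.05 0 0 0" --pt "1 0.05 0 0 0" --pt "1 0 0 0 0" --pt "1 0 0 0 0"

```text
time: 38.45
tool_pos: [0.4892, 0.2838, 0.0627]
ee_rot: [-2.941, 1.57, 0.193]
wrist_force: [-1.9, -0.6, 2.7]
width: 0.0448
```

Contact (the force rose by 3.7 N). Release, rise and back off clear of the view.

Call:
carry_out --pt "0.4 0 0 0 0" --pt "0.4 0 0 0 0" --pt "0 0 0 0 0" --pt "0 0 0 0 0" --pt "0 0 0 0 0" --pt "0 -1 0 0 0" --pt "0 -2 0 0 0" --pt "0 -3 0 0 0" --pt "0 -3 0 0 0" --pt "0 -3 0 0 0" --pt "0 -2 0 0 0" --pt "0 0 2.5 2 0" --pt "0 0 2.5 2 0" --pt "0 0 2.5 2 0" --pt "0 0 2.5 1 0" --pt "0 0 2.5 1 0" --pt "0 0 2.5 1 0" --pt "0 0 2.5 1 0" --pt "0 0 2 0 0" --pt "0 0 0 0 0"

```text
time: 40.45
tool_pos: [0.3877, 0.0879, 0.2033]
ee_rot: [2.947, 1.568, -0.205]
wrist_force: [-0.7, 0.6, 0.3]
width: 0.0941
```

Run:
```python
from go import *
from pl import *
from scipy.optimize import least_squares
go()
s=snap('top','top6');snap('scene','scene6')
h=cv2.cvtColor(cv2.resize(s['image'],None,fx=4,fy=4),cv2.COLOR_RGB2HSV)
u,v=(proj(s,[[.488,.2837,.05]])[0]*4).astype(int)
m=np.zeros(h.shape[:2],'uint8');m[v-110:v+110,u-110:u+110]=(h[v-110:v+110,u-110:u+110,1]>105)
c=max(cv2.findContours(m,0,1)[0],key=cv2.contourArea).reshape(-1,2)
P=ray(s,(c+.5)/4-.5,.05)[:,:2]
r=least_squares(lambda p:np.hypot(*(P-p[:2]).T)-p[2],[.488,.2837,.033],loss='soft_l1',f_scale=.001)
print('owl base',(r.x*1e3).round(1))
P=plinth(s,'round',105);print('round',cv2.minEnclosingCircle((P*1e3).astype('float32')))
```

```text
t 40.5 p [387.7  87.9 203.3] jaw yaw -90.6 toolx [ 0.002 -0.    -1.   ] toolz [-1.     0.011 -0.002] w 0.0941 F [-0.7  0.6  0.3] J6 1.66
owl base [498.6 284.9  26.4]
round ((489.2772216796875, 284.1235656738281), 54.68199157714844)
```

View pics/top6.png

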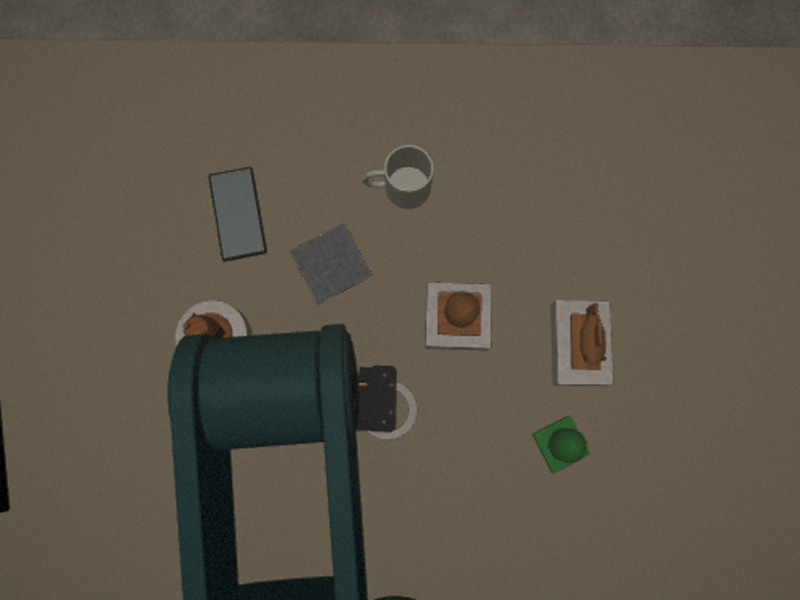

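View pics/scene6.png

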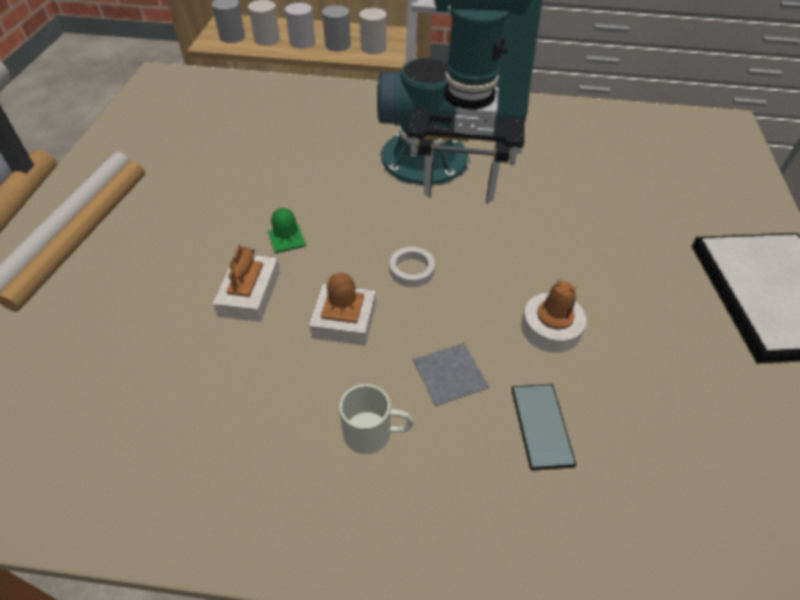

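All three are upright on their own plinths: scene pixels (241,272) fish, (342,297) jellyfish, (558,303) owl. The tape, mug and phone have not moved. In the top view the arm covers part of the owl at (205,325), so I'll back away and measure it.

Call:
carry_out --pt "0 0 3 0 0" --pt "0 0 3 0 0" --pt "0 0 3 0 0" --pt "0 0 3 0 0" --pt "0 0 3 0 0" --pt "0 0 0 0 0" --pt "0 0 0 0 0"

```text
time: 41.25
tool_pos: [0.387, -0.0599, 0.2022]
ee_rot: [-1.537, 1.57, 1.597]
wrist_force: [0.8, -1.0, -0.7]
width: 0.0937
```

Run:
```python
from go import *
from pl import *
from scipy.optimize import least_squares
s=snap('top')
h=cv2.cvtColor(cv2.resize(s['image'],None,fx=4,fy=4),cv2.COLOR_RGB2HSV)
u,v=(proj(s,[[.488,.2837,.05]])[0]*4).astype(int)
m=np.zeros(h.shape[:2],'uint8');m[v-110:v+110,u-110:u+110]=(h[v-110:v+110,u-110:u+110,1]>105)
c=max(cv2.findContours(m,0,1)[0],key=cv2.contourArea).reshape(-1,2)
P=ray(s,(c+.5)/4-.5,.05)[:,:2]
r=least_squares(lambda p:np.hypot(*(P-p[:2]).T)-p[2],[.488,.2837,.033],loss='soft_l1',f_scale=.001)
print('owl base',(r.x*1e3).round(1))
P=plinth(s,'round',105);print('round',cv2.minEnclosingCircle((P*1e3).astype('float32')))
```

```text
owl base [489.4 284.2  33.1]
round ((488.215576171875, 283.4927062988281), 55.36709976196289)
```

```bash
python3 -c "
from bench import robot
print(robot.close_job())"
```

```text
the job is handed in; nothing more can be done
None
```

All three figures are upright on their matching plinths, and I handed the job in at about 41 s of the 122 s allowed. I set the owl aside on the felt pad, moved the jellyfish to the square plinth and the fish to the oblong one, then moved the owl to the round one.

| Figure | Off centre | Off line with the plinth sides |
|---|---|---|
| Owl | about 1.4 mm | not applicable (round base) |
| Jellyfish | about 0.5 mm | about 0.5° |
| Fish | about 1 mm | about 0.4° |

- **How measured:** these are top-camera measurements, with about 1 mm fit error on the corners. The jellyfish and fish were measured before the owl's final move, and still looked in place in the last pictures.
- **Set-down:** measured forces at each placing were at most about 7 N.
- **Bystanders:** the tape, mug, phone and green look-alike did not move in the last pictures.
- **Checks that disagreed:** scene-camera readings of the fish while it was held disagreed by 5–10 mm and 1–1.5°. I put that down to the base's side faces and relied on the top view after release. The first owl measurement was spoiled by the arm covering part of the base, so I backed off and repeated it.

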